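# Clear the board preheater and start it from its keypad

## Task

Clear both scrap board pieces off the preheating plate into the orange scrap bin beside it, and only when both are in the bin start the heater on its console: press the green key, then the yellow key, then the blue key, one at a time, each fully down for a moment and let all the way up before the next. Never press the red key, and do not disturb the phone, the jar or the screwdriver.

Things in the scene. Friction and masses are not known exactly. Their poses are not given: they have to be found in the camera images.
- preheater: preheating station for circuit boards, fixed to the bench: steel-edged white plate 160 (own x) x 140 (own y) mm, flat, no rim, top face 60 mm above the bench, on a narrower grey body; origin at its centre on the bench. The bin stands against one of its own-y sides, the console against the other; which is which varies
- bin: orange open scrap bin, fixed, 180 (own x) x 140 (own y) x 45 mm high, walls and floor 4 mm, axes parallel to the preheater's, centre 130 mm from the preheater's centre along own y; its near wall is tucked 10 mm under the plate's edge, so what goes off that edge falls in; origin at its centre on the bench
- console: white control console, fixed, 150 (own x) x 110 (own y) x 30 mm high, axes parallel to the preheater's, centre 130 mm from the preheater's centre; a black display with red bars at its +x end and four keys 48 mm apart in a square, whose colours are in any arrangement; origin at its centre on the bench
- scrap_long: dead board piece, loose, about 30 g: blue board 46 (x) x 24 (y) mm, 12 mm thick in all with a silver shield and a black chip; starts on the plate; origin at the centre of its underside, z up
- scrap_short: dead board piece, loose, about 30 g: green board 34 (x) x 28 (y) mm, 12 mm thick in all with a brass shield; starts on the plate at least 50 mm away from the other piece; origin at the centre of its underside, z up
- phone: bystander: white phone with black screen lying on the bench, 150 (x) x 74 (y) x 9 mm; origin at the centre of its underside
- jar: bystander: amber glass jar with white cap standing on the bench, 44 mm across, 55 mm high; origin at the centre of its underside
- screwdriver: bystander: red-handled screwdriver lying on the bench on the robot's side, 150 mm long along its x, 26 mm thick; origin below its middle
- key_green_top (a point): centre of the top face of the green round key (28 mm across, in a black collar 44 mm across and 12 mm high); 52 mm above the bench when up; presses straight down
- key_green (a joint): the green key: its travel in m: 0 up, 0.006 fully down; a spring returns it (starts to give at 1.5 N, fully down at 5 N)
- key_yellow_top (a point): centre of the top face of the yellow round key (28 mm across, in a black collar 44 mm across and 12 mm high); 52 mm above the bench when up; presses straight down
- key_yellow (a joint): the yellow key: its travel in m: 0 up, 0.006 fully down; a spring returns it (starts to give at 1.5 N, fully down at 5 N)
- key_blue_top (a point): centre of the top face of the blue round key (28 mm across, in a black collar 44 mm across and 12 mm high); 52 mm above the bench when up; presses straight down
- key_blue (a joint): the blue key: its travel in m: 0 up, 0.006 fully down; a spring returns it (starts to give at 1.5 N, fully down at 5 N)
- key_red_top (a point): centre of the top face of the red round key (28 mm across, in a black collar 44 mm across and 12 mm high); 52 mm above the bench when up; presses straight down
- key_red (a joint): the red key: its travel in m: 0 up, 0.006 fully down; a spring returns it (starts to give at 1.5 N, fully down at 5 N)
Mind the look-alikes: they are no part of the job. Of the things that look like the bin, the smaller one is meant. There is more than one size of the scrap_long; the one meant has the size given above.

How it is judged:
By the outcome, as a careful person would: the job done as asked, in the order asked, and still so for the second after the job is handed in, with the robot touching nothing.
It also fails if it takes over 61 s, if anything falls off the work surface, if the arm or the gripper's body presses on something with over 40 N, if the wrist force passes 120 N, or if a joint passes its speed limit or range.

## Robot

A 6-joint arm with a two-finger parallel gripper is mounted at the origin on the work surface. World frame = base frame: x ahead of the robot, y to its left, z up, the work surface at z = 0. Lengths are in mm, angles in rad, forces in N, time in s.
With the tool pointing down it reaches from about 275 to 850 mm from the base axis. Payload 5.2 kg.
Tool frame: the origin (TCP) lies between the finger pads; the fingertips stand r.tcp_to_tips ahead of it and the grasp point (between the pads) lies 2 mm behind it (r.tcp_to_tips is the distance from the TCP to the fingertips, in mm); z points along the fingers, y is the line along which they close (so a half turn about z gives the same grasp; the last joint's range is limited). The gripper opens to 85 mm and grips with 20 to 120 N. Pads are 22 mm wide; open, the fingers measure 114 mm over their backs; the gripper's body (76 mm by 85 mm) begins 54 mm behind the grasp point. The pads swing forward as they close: fully open they stand 13 mm farther back than shut.
Start: joints at [0.943, 0.259, 1.535, -0, 1.348, -0.203], TCP at [226.656, 501.131, 248.31] pointing down, gripper open.
Joint ranges: [-3.14, 3.14], [-0.91, 2.08], [0.19, 2.58], [-1.22, 4.36], [0.22, 2.71], [-3.12, 3.12]. Speed limits (rad/s): [2.57, 2.57, 3.14, 3.14, 3.14, 3.14].

## Interface

Orientations are given as a unit quaternion [x, y, z, w].
In Python, from workcell import r, imaging gives the robot as it stands.
- The arm moves only by the tool arm_command, never from a script. Its argument "series" is one flat list of numbers, 7 for each row, row after row: the turn, a rotation vector about the tool's x, y, z normalised to -1 to 1, where 1 is 6 degrees, then the shift along the tool's x, y, z normalised to -1 to 1, where 1 is 0.03 m, then the opening, from -1 (shut) to 1 (fully open). In form: [rx, ry, rz, x, y, z, grip, rx, ry, rz, x, y, z, grip, ...]. A call has 1 to 8 rows; each row shifts and turns the commanded pose from where the row before left it, along the tool's axes as they then stand; what a row does not reach is not made up. A row lasts 1/8 s, in which the tool goes at most 62.5 mm and 10.7 degrees, less where a joint would pass 70% of its speed; a pose out of reach is approached as far as the arm can. A call with a number of a shift or a turn outside -1 to 1 is refused whole. A call with a gripper value outside its range is refused whole. The fingers move at their own pace and stop on an object; "newtons" is the grip in N (left out, the last holds). Time passes only in rows, so rows that do not move let the fingers close. It gives the time, the measured TCP pose, the force, the opening and the grip force at its end, in the units of the state.
- r.read_state(): the state, without advancing time (a new reading comes with each control period).
- imaging.snapshot(name): name is "scene" or "top" or "wrist"; returns the picture (420x560x3 uint8, red, green, blue); there is no depth.
- imaging.calibration(name): a dict with "intrinsics" (3x3 intrinsics, pixels), "k1" (the pictures are not rectified: a ray, as slopes to the right and down, at radius r is drawn at 1 + k1 r^2 times it, then the intrinsics apply), "view" (4x4, takes a point from world to camera coordinates). Camera axes: x right, y down, z forward; pixel columns grow to the right and rows downward; lengths in mm; the calibration is good to about 2 mm. A picture is of the moment at which its call begins: read the wrist's pose just before it. calibration takes no time and is no camera call; for the wrist camera it gives the pose at the moment of the call.
- r.sign_off(): hands the job in; it is judged then, once.
The state is a dict: "clock": time; "joints": joint angles; "qd": joint speeds; "joint_torque": joint torques, N m; "tcp_pos": TCP position; "orientation": TCP orientation; "ft_force": force on the tool from outside, world axes, zero at the start; "moment": the same for the moment, N m; "finger_gap": finger opening in mm; "gripper_force": force on a finger pad.
Only numpy, scipy, OpenCV 4.12 (cv2) and the standard library are available. Lean on these libraries where they do the work, as an engineer would, in place of code of your own. Each camera call takes 0.05 s, during which the arm holds its last target. There are 200 camera calls.

## Working session

There is one attempt and no reset: what is moved stays moved. The work goes in short steps, Python scripts to look and compute and a tool call to move; the robot and the scene stay as the last step left them, time stands still between calls to the robot, and variables do not carry over. Pictures are saved under pics/ and viewed, at most 10 in all, crops included, and the job is handed in when it is done.

Besides the shell and the picture viewer there is one more tool, called after "Call:" by a JSON object that holds its "api" and its "payload". arm_command: Moves the arm, as the interface text tells. Scaled input: -1 to 1 covers 0.03 m each way for a shift and 6 degrees each way for a turn. Its arguments: {"type":"object","properties":{"series":{"type":"array","items":{"type":"number"}},"newtons":{"type":"number"}},"required":["series"]}

```bash
mkdir -p pics
cat > h.py <<'E'
import numpy as np, cv2
from workcell import r, imaging
def snap(n,f=None):
    c=imaging.calibration(n); im=np.asarray(imaging.snapshot(n))
    if f: cv2.imwrite('pics/'+f,im[:,:,::-1])
    return im,c
def ray(c,px):
    K=np.array(c['intrinsics'],float);k=float(c['k1'])
    p=cv2.undistortPoints(np.array(px,float).reshape(-1,1,2),K,np.array([k,0,0,0,0.]))[:,0]
    V=np.array(c['view'],float);R=V[:3,:3];o=-R.T@V[:3,3]
    return o,np.c_[p,np.ones(len(p))]@R
def onz(c,px,z):
    o,d=ray(c,px); return o+d*((z-o[2])/d[:,2])[:,None]
E
python3 - <<'E'
from h import *
for n in('top','scene'):
    im,c=snap(n,n+'0.png'); print(n,im.shape,c['k1'],np.round(onz(c,[[0,0],[559,0],[559,419],[0,419]],0)))
print(r.tcp_to_tips,r.read_state())
E
```

```text
top (420, 560, 3) -0.06622045226979778 [[1100.  694.    0.]
 [1023. -629.    0.]
 [ 126. -494.    0.]
 [ 148.  608.    0.]]
scene (420, 560, 3) -0.16602091890719797 [[-2422. -3214.     0.]
 [-3742.  2156.     0.]
 [  965.   608.     0.]
 [ 1143.  -345.     0.]]
17.0 {'clock': 0.1, 'joints': array([ 9.43197908e-01,  2.59285608e-01,  1.53596241e+00, -5.97709799e-05,
        1.34800991e+00, -2.02797066e-01]), 'qd': array([-0.00178227, -0.00317322, -0.00275438,  0.00032707, -0.00197712,
       -0.0008653 ]), 'joint_torque': array([ 5.99235627e-04, -4.46965170e+01, -2.91248578e+01, -3.38182044e-04,
        6.30725466e-03, -5.29647298e-05]), 'tcp_pos': array([226.40425517, 500.74890298, 247.55398007]), 'orientation': array([ 2.10800681e-01,  9.77528710e-01, -7.73644933e-04, -3.09194698e-04]), 'ft_force': array([ 0.01559755,  0.69060855, -0.09466499]), 'moment': array([ 0.00400513,  0.00784948, -0.03022092]), 'gripper_force': 0.0, 'finger_gap': 85.39232607145227}
```

View pics/top0.png

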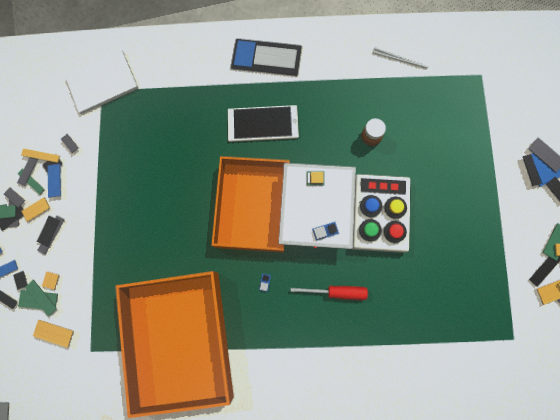

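View pics/scene0.png

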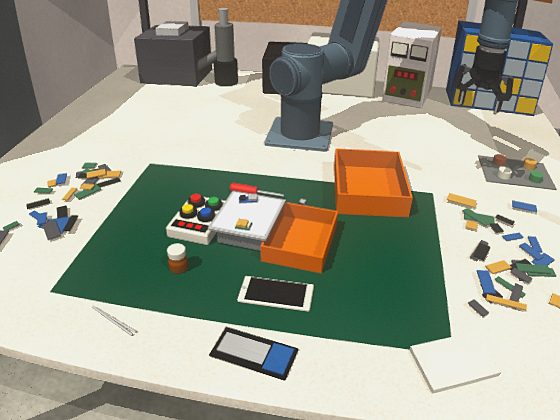

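The top view shows the plate at (318,205), the scrap bin beside it at (250,205) and the console at (383,213). On the console, blue is at (372,205), yellow at (397,207), green at (371,230) and red at (396,231).

Candidates:
- **Bin:** small one at (250,205) or large one at (172,345). I choose the small one, which touches the plate.
- **scrap_long:** blue/silver piece on the plate at (326,231) or the tiny one on the bench at (265,282). I choose the one on the plate.
- **scrap_short:** green/brass piece at (316,178). The loose clutter at the edges is not part of the job.

```bash
cat > m.py <<'E'
from h import *
im,c=snap('top')
cv2.imwrite('pics/crop.png',cv2.resize(im[145:300,205:415,::-1],None,fx=3.6,fy=3.6,interpolation=cv2.INTER_CUBIC))
hsv=cv2.cvtColor(im,cv2.COLOR_RGB2HSV);H,S,Vv=cv2.split(hsv)
def cents(mask,roi,z,name,amin=15):
    m=np.zeros_like(H);x0,y0,x1,y1=roi;m[y0:y1,x0:x1]=mask[y0:y1,x0:x1]*255
    for k in cv2.findContours(m,cv2.RETR_EXTERNAL,cv2.CHAIN_APPROX_NONE)[0]:
        if cv2.contourArea(k)<amin: continue
        M=cv2.moments(k);p=[M['m10']/M['m00'],M['m01']/M['m00']]
        w=onz(c,k[:,0,:],z)[:,:2].astype(np.float32);rc=cv2.minAreaRect(w)
        print(name,np.round(p,1),'cent',np.round(onz(c,[p],z)[0,:2],1),'rect',np.round(rc[0],1),np.round(rc[1],1),round(rc[2],1))
con=(355,175,412,252)
cents((S>120)&(H>100)&(H<130)&(Vv>60),con,52,'blue')
cents((S>120)&(H>22)&(H<35)&(Vv>90),con,52,'yellow')
cents((S>120)&(H>50)&(H<90)&(Vv>60),con,52,'green')
cents((S>120)&((H<8)|(H>172))&(Vv>90),(355,197,412,252),52,'red')
pl=(284,168,352,243)
cents(~((S<40)&(Vv>185)),pl,70,'scraps')
cents((S>120)&(H>5)&(H<20),(205,145,290,255),45,'bin',200)
wh=(S<40)&(Vv>170);cents(wh,(278,160,358,252),60,'plate',200)
E
python3 m.py
```

```text
blue [371.8 204.5] cent [ 549.5 -148.2] rect [ 549.5 -148.6] [25.7 26.7] 42.4
yellow [396.4 206. ] cent [ 544.9 -195.4] rect [ 544.8 -195.6] [25.1 27.8] 85.6
green [371.  228.9] cent [ 502.2 -143.4] rect [ 502.  -143.4] [26.7 24.8] 41.8
red [396.1 230.5] cent [ 497.3 -191. ] rect [ 497.3 -190.9] [26.9 25. ] 87.9
scraps [324.6 231.2] cent [498.5 -53.2] rect [498.2 -52.8] [25.5 50.8] 16.4
scraps [315.  178.4] cent [601. -40.] rect [600.8 -40.1] [34.6 29.6] 87.7
bin [248.  203.9] cent [561.   91.7] rect [563.2  86.8] [140.1 184.8] 84.2
plate [317.4 205.4] cent [550.2 -42.7] rect [551.8 -42.9] [138.4 157.5] 84.2
```

View pics/crop.png

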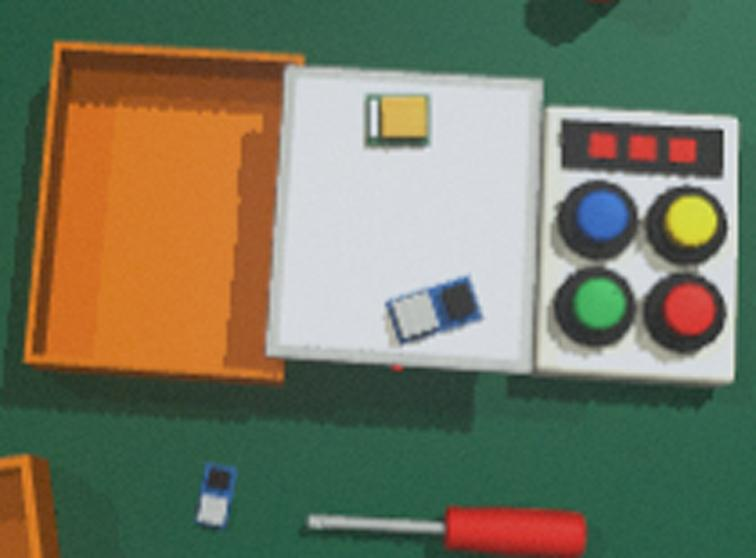

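The crop confirms the choices: brass/green scrap at the top of the plate, blue/silver scrap at the bottom, and the bin tucked under the plate's left edge. Measured sizes and key spacing match the description. First I turn the tool and move above scrap_long.

Call:
{"api": "arm_command", "payload": {"series": [0,0,1,0,0,0,1,0,0,1,0,0,0,1,0,0,1,0,0,0,1,0,0,1,0,0,0,1,0,0,1,0,0,0,1,0,0,1,0,0,0,1,0,0,1,0,0,0,1,0,0,1,0,0,0,1]}}

```text
clock: 1.15
tcp_pos: [226.5, 501.0, 247.9]
orientation: [0.592, 0.806, -0.0, -0.0]
ft_force: [-0.3, 0.6, 0.4]
finger_gap: 85.5
gripper_force: 0.0
```

Call:
{"api": "arm_command", "payload": {"series": [0,0,0.2,0,0,0,1,0,0,0,-0.97,0.17,0.19,1,0,0,0,-0.97,0.17,0.19,1,0,0,0,-0.97,0.17,0.19,1,0,0,0,-0.97,0.17,0.19,1,0,0,0,-0.97,0.17,0.19,1,0,0,0,-0.97,0.17,0.19,1,0,0,0,-0.97,0.17,0.19,1]}}

```text
clock: 2.15
tcp_pos: [318.9, 315.0, 208.2]
orientation: [0.598, 0.802, 0.0, 0.0]
ft_force: [1.7, -0.3, -0.0]
finger_gap: 85.5
gripper_force: 0.0
```

Call:
{"api": "arm_command", "payload": {"series": [0,0,0,-0.97,0.17,0.19,1,0,0,0,-0.97,0.17,0.19,1,0,0,0,-0.97,0.17,0.19,1,0,0,0,-0.97,0.17,0.19,1,0,0,0,-0.97,0.17,0.19,1,0,0,0,-0.97,0.17,0.19,1,0,0,0,-0.97,0.17,0.19,1,0,0,0,-0.97,0.17,0.19,1]}}

```text
clock: 3.15
tcp_pos: [424.1, 103.3, 162.7]
orientation: [0.598, 0.802, 0.0, 0.0]
ft_force: [0.4, -0.7, -0.3]
finger_gap: 85.2
gripper_force: 0.0
```

Call:
{"api": "arm_command", "payload": {"series": [0,0,0,-0.97,0.17,0.19,1,0,0,0,-0.97,0.17,0.19,1,0,0,0,-0.97,0.17,0.19,1,0,0,0,-0.97,0.17,0.19,1,0,0,0,-0.97,0.17,0.19,1,0,0,0,-0.7,0.1,0,1,0,0,0,0,0,0,0.3,0,0,0,0,0,0,0.3]}}

```text
clock: 4.15
tcp_pos: [497.7, -46.8, 134.3]
orientation: [0.598, 0.801, 0.0, -0.0]
ft_force: [-0.2, -0.6, -0.9]
finger_gap: 55.8
gripper_force: 0.0
```

```bash
cat >> h.py <<'E'
from scipy.spatial.transform import Rotation as Ro
def st():
    s=r.read_state();R=Ro.from_quat(s['orientation']).as_matrix()
    print('t',round(s['clock'],2),'tcp',np.round(s['tcp_pos'],1),'xang',round(np.degrees(np.arctan2(R[1,0],R[0,0])),1),'yang',round(np.degrees(np.arctan2(R[1,1],R[0,1])),1),'zax',np.round(R[:,2],3),'gap',round(s['finger_gap'],1),'F',np.round(s['ft_force'],1))
    return s,R
def to(p):
    s,R=st();d=R.T@(np.array(p,float)-s['tcp_pos']);print('to',p,'units',np.round(d/30,2))
E
python3 - <<'E'
from h import *
to([498.4,-53,78])
im,c=snap('wrist','w1.png')
V=np.array(c['view'],float)
hsv=cv2.cvtColor(im,cv2.COLOR_RGB2HSV)
m=((hsv[...,1]>120)&(hsv[...,0]>100)&(hsv[...,0]<130)).astype(np.uint8)
for k in cv2.findContours(m,cv2.RETR_EXTERNAL,cv2.CHAIN_APPROX_NONE)[0]:
    if cv2.contourArea(k)>200:
        rc=cv2.minAreaRect(onz(c,k[:,0,:],66)[:,:2].astype(np.float32));print(k[:,0].mean(0),rc)
E
```

```text
t 4.15 tcp [497.7 -46.8 134.3] xang 106.5 yang 16.5 zax [-0.001  0.001 -1.   ] gap 55.8 F [-0.2 -0.6 -0.9]
to [498.4, -53, 78] units [-0.21 -0.04  1.88]
[314.39823009 364.69911504] ((541.7265014648438, -129.2467498779297), (25.593515396118164, 23.256366729736328), 24.50959014892578)
[284.55223881 240.73507463] ((500.0579833984375, -53.794273376464844), (22.46359634399414, 45.3420295715332), 15.539131164550781)
[206.16546763   8.20143885] ((428.656982421875, 48.89916229248047), (25.730562210083008, 10.560086250305176), 15.273216247558594)
```

View pics/w1.png

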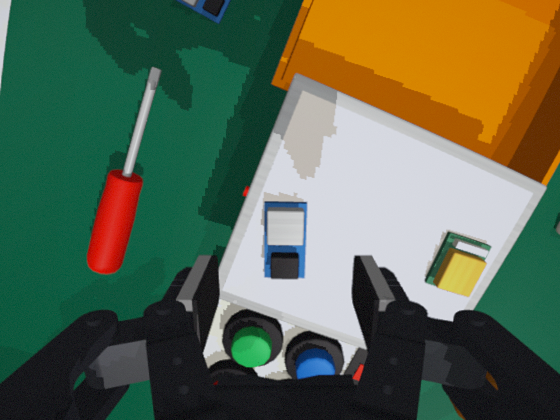

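The wrist view shows scrap_long at (285,240), lined up with the fingers and between them. The measured 45 x 22.5 mm matches its size, at (500,-54). Next I descend and grip.

Call:
{"api": "arm_command", "payload": {"series": [0,0,0,-0.23,0,0.6,0.3,0,0,0,0,0,0.6,0.3,0,0,0,0,0,0.6,0.3,0,0,0,0,0,0.1,0.3,0,0,0,0,0,0,-1,0,0,0,0,0,0,-1,0,0,0,0,0,0,-1,0,0,0,0,0,0,-1], "newtons": 30}}

```text
clock: 5.2
tcp_pos: [500.7, -54.0, 78.2]
orientation: [0.599, 0.801, 0.0, 0.001]
ft_force: [-1.0, 1.3, 6.3]
finger_gap: 22.5
gripper_force: 29.8
```

```bash
python3 -c "
from h import *
st();print(r.read_state()['gripper_force'])"
```

```text
t 5.2 tcp [500.7 -54.   78.2] xang 106.5 yang 16.5 zax [ 0.002 -0.    -1.   ] gap 22.5 F [-1.   1.3  6.3]
29.846074283123016
```

Call:
{"api": "arm_command", "payload": {"series": [0,0,0,0,0,-0.6,-1,0,0,0,0,0,-0.6,-1,0,0,0,0.84,0.49,0,-1,0,0,0,0.84,0.49,0,-1,0,0,0,0.84,0.49,0,-1,0,0,0,0.84,0.49,0,-1,0,0,0,0.84,0.49,0,-1,0,0,0,0,0,0,-1]}}

```text
clock: 6.2
tcp_pos: [535.1, 89.1, 113.3]
orientation: [0.598, 0.802, 0.0, 0.0]
ft_force: [0.2, -0.6, 0.6]
finger_gap: 22.7
gripper_force: 29.4
```

Call:
{"api": "arm_command", "payload": {"series": [0,0,0,0,0,0.7,-1,0,0,0,0,0,0.7,-1,0,0,0,0,0,0.6,-1,0,0,0,0,0,0,0.1,0,0,0,0,0,0,0.1,0,0,0,0,0,-0.9,0.3,0,0,0,0,0,-0.9,0.3,0,0,0,0,0,-0.9,0.3]}}

```text
clock: 7.2
tcp_pos: [535.4, 87.4, 136.4]
orientation: [0.599, 0.801, 0.0, 0.001]
ft_force: [-0.2, -0.3, -0.2]
finger_gap: 55.5
gripper_force: 0.0
```

```bash
cat > m2.py <<'E'
from h import *
st()
im,c=snap('wrist','w2.png')
hsv=cv2.cvtColor(im,cv2.COLOR_RGB2HSV)
for nm,lo,hi in(('blue',100,130),('brass',20,32)):
    m=((hsv[...,1]>120)&(hsv[...,0]>lo)&(hsv[...,0]<hi)).astype(np.uint8)
    for k in cv2.findContours(m,cv2.RETR_EXTERNAL,cv2.CHAIN_APPROX_NONE)[0]:
        if cv2.contourArea(k)>200:
            rc=cv2.minAreaRect(onz(c,k[:,0,:],10 if nm=='blue' else 70)[:,:2].astype(np.float32));print(nm,k[:,0].mean(0).round(),rc)
E
python3 m2.py; python3 m.py | grep scraps
```

```text
t 7.2 tcp [535.4  87.4 136.4] xang 106.5 yang 16.5 zax [ 0.002 -0.    -1.   ] gap 55.5 F [-0.2 -0.3 -0.2]
blue [278. 195.] ((530.2828369140625, 86.4832992553711), (22.53890609741211, 44.77048110961914), 16.798110961914062)
blue [113. 175.] ((412.3935852050781, 68.4031753540039), (17.600797653198242, 33.102352142333984), 77.70205688476562)
brass [375. 245.] ((585.1070556640625, 92.58953094482422), (19.899343490600586, 28.297195434570312), 84.0835952758789)
scraps [315.  178.3] cent [601.1 -40. ] rect [600.8 -40.1] [34.6 29.6] 87.7
```

View pics/w2.png

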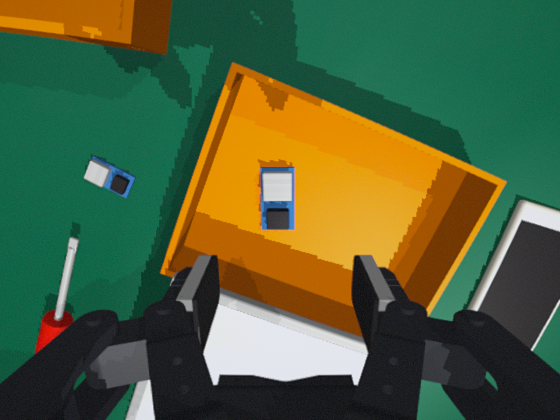

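The picture shows scrap_long lying flat in the correct bin at (278,195). Now for scrap_short.

Call:
{"api": "arm_command", "payload": {"series": [0,0,0.8,0,0,0,0.3,0,0,0.8,0,0,0,0.3,0,0,0.8,0,0,0,0.3,0,0,0.8,0,0,0,0.3,0,0,0,-0.83,0.48,0,0.3,0,0,0,-0.83,0.48,0,0.3,0,0,0,-0.83,0.48,0,0.3,0,0,0,-0.83,0.48,0,0.3]}}

```text
clock: 8.3
tcp_pos: [587.9, -15.5, 134.0]
orientation: [0.724, 0.69, -0.0, 0.0]
ft_force: [0.4, 0.1, 0.5]
finger_gap: 55.7
gripper_force: 0.0
```

Call:
{"api": "arm_command", "payload": {"series": [0,0,0,-0.83,0.48,0,0.4,0,0,0,0,0,0,0.4]}}

```text
clock: 8.55
tcp_pos: [601.6, -42.2, 133.9]
orientation: [0.725, 0.689, 0.0, 0.0]
ft_force: [-0.6, 0.7, -0.0]
finger_gap: 59.6
gripper_force: 0.0
```

Run:
```python
from h import *
to([601,-40,79])
im,c=snap('wrist')
hsv=cv2.cvtColor(im,cv2.COLOR_RGB2HSV)
m=((hsv[...,1]>70)&(hsv[...,0]>18)&(hsv[...,0]<95)).astype(np.uint8)
for k in cv2.findContours(m,cv2.RETR_EXTERNAL,cv2.CHAIN_APPROX_NONE)[0]:
    a=cv2.contourArea(k)
    if 300<a<8000: print(k[:,0].mean(0).round(),cv2.minAreaRect(onz(c,k[:,0,:],66)[:,:2].astype(np.float32)))
```

```text
t 8.55 tcp [601.6 -42.2 133.9] xang 87.1 yang -2.9 zax [ 0.001 -0.001 -1.   ] gap 59.6 F [-0.6  0.7 -0. ]
to [601, -40, 79] units [ 0.07 -0.02  1.83]
[442. 411.] ((706.6041259765625, -180.29107666015625), (20.247894287109375, 40.554439544677734), 83.35929870605469)
[119. 411.] ((478.25750732421875, -166.1715850830078), (28.105506896972656, 26.280832290649414), 1.0651793479919434)
[288. 224.] ((603.6472778320312, -40.232696533203125), (34.993682861328125, 26.674203872680664), 88.34173583984375)
[259.  27.] ((597.3226928710938, 53.754817962646484), (41.160804748535156, 52.334537506103516), 87.04033660888672)
```

Call:
{"api": "arm_command", "payload": {"series": [0,0,0,0.07,0.03,0.6,0.4,0,0,0,0,0,0.6,0.4,0,0,0,0,0,0.6,0.4,0,0,0,0,0,0.05,0.4,0,0,0,0,0,0,-1,0,0,0,0,0,0,-1,0,0,0,0,0,0,-1,0,0,0,0,0,0,-1], "newtons": 30}}

```text
clock: 9.6
tcp_pos: [602.5, -38.2, 79.7]
orientation: [0.724, 0.69, 0.001, 0.001]
ft_force: [-0.1, -0.0, 3.4]
finger_gap: 25.6
gripper_force: 30.0
```

Call:
{"api": "arm_command", "payload": {"series": [0,0,0,0,0,-0.6,-1,0,0,0,0,0,-0.6,-1,0,0,0,0.85,-0.14,0,-1,0,0,0,0.85,-0.14,0,-1,0,0,0,0.85,-0.14,0,-1,0,0,0,0.85,-0.14,0,-1,0,0,0,0.85,-0.14,0,-1,0,0,0,0,0,0,-1]}}

```text
clock: 10.6
tcp_pos: [586.9, 91.8, 115.8]
orientation: [0.723, 0.691, 0.0, 0.0]
ft_force: [0.3, -0.5, -0.2]
finger_gap: 25.4
gripper_force: 29.5
```

Call:
{"api": "arm_command", "payload": {"series": [0,0,0,0,0,0.7,-1,0,0,0,0,0,0.7,-1,0,0,0,0,0,0.6,-1,0,0,0,0,0,0,0.1,0,0,0,0,0,0,0.1,0,0,0,0,0,-0.9,0.1,0,0,0,0,0,-0.9,0.1,0,0,0,0,0,-0.9,0.1]}}

```text
clock: 11.6
tcp_pos: [587.6, 90.2, 137.9]
orientation: [0.724, 0.69, 0.001, 0.001]
ft_force: [0.3, 0.2, 0.1]
finger_gap: 47.0
gripper_force: 0.0
```

Run:
```python
from h import *
to([502,-143.4,140])
snap('wrist','w3.png')
```

```text
t 11.6 tcp [587.6  90.2 137.9] xang 87.3 yang -2.7 zax [ 0.002 -0.    -1.   ] gap 47.0 F [0.3 0.2 0.1]
to [502, -143.4, 140] units [-7.91 -2.48 -0.07]
```

View pics/w3.png

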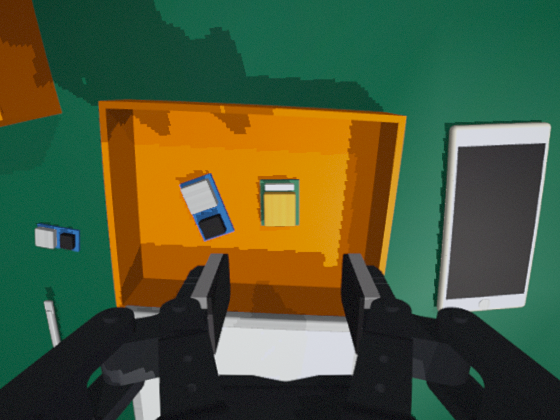

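Both pieces are in the bin: blue at (207,207), brass/green at (280,203). I shut the gripper and move above the green key.

Call:
{"api": "arm_command", "payload": {"series": [0,0,0,-0.99,-0.31,0,-1,0,0,0,-0.99,-0.31,0,-1,0,0,0,-0.99,-0.31,0,-1,0,0,0,-0.99,-0.31,0,-1,0,0,0,-0.99,-0.31,0,-1,0,0,0,-0.99,-0.31,0,-1,0,0,0,-0.99,-0.31,0,-1,0,0,0,-0.99,-0.31,0,-1]}}

```text
clock: 12.65
tcp_pos: [501.4, -144.7, 136.7]
orientation: [0.724, 0.69, 0.0, 0.001]
ft_force: [0.7, -0.3, 0.0]
finger_gap: 0.4
gripper_force: 0.0
```

Call:
{"api": "arm_command", "payload": {"series": [0,0,0,0,0,0.5,-1,0,0,0,0,0,0.5,-1,0,0,0,0,0,0,-1,0,0,0,0,0,0,-1]}}

```text
clock: 13.15
tcp_pos: [501.6, -142.7, 105.7]
orientation: [0.723, 0.69, -0.0, -0.0]
ft_force: [0.2, 0.7, 0.2]
finger_gap: -0.0
gripper_force: 0.0
```

Run:
```python
from h import *
to([502,-143.4,72])
im,c=snap('wrist','w4.png')
hsv=cv2.cvtColor(im,cv2.COLOR_RGB2HSV);H,S,V=cv2.split(hsv)
for nm,lo,hi in(('blue',100,130),('yellow',22,35),('green',50,90),('red',172,181)):
    m=((S>120)&(V>100)&(H>lo)&(H<hi)).astype(np.uint8)
    for k in cv2.findContours(m,cv2.RETR_EXTERNAL,cv2.CHAIN_APPROX_NONE)[0]:
        if cv2.contourArea(k)>300:print(nm,k[:,0].mean(0).round(),cv2.minAreaRect(onz(c,k[:,0,:],52)[:,:2].astype(np.float32)))
```

```text
t 13.15 tcp [ 501.6 -142.7  105.7] xang 87.3 yang -2.7 zax [-0.  0. -1.] gap -0.0 F [0.2 0.7 0.2]
to [502, -143.4, 72] units [-0.02  0.01  1.12]
blue [377. 243.] ((549.7219848632812, -148.3072052001953), (26.743059158325195, 26.864639282226562), 42.486106872558594)
yellow [361. 302.] ((541.6383666992188, -182.65321350097656), (23.014421463012695, 11.163198471069336), 20.200525283813477)
green [287. 238.] ((503.11395263671875, -141.63363647460938), (22.377988815307617, 26.21540641784668), 83.87932586669922)
green [515. 290.] ((626.215087890625, -191.9698486328125), (66.32060241699219, 147.93577575683594), 12.460796356201172)
green [549. 133.] ((638.999267578125, -94.23455047607422), (43.14799118041992, 13.54506778717041), 84.37593841552734)
```

View pics/w4.png

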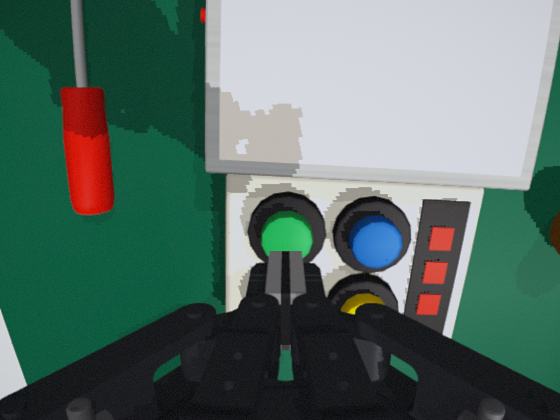

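The picture shows the shut fingertips over the green key at (287,238), with blue at (377,243) and yellow at (362,302). I press step by step, watching the force.

Call:
{"api": "arm_command", "payload": {"series": [0,0,0,0,0,0.6,-1,0,0,0,0,0,0.5,-1,0,0,0,0,0,0.1,-1,0,0,0,0,0,0.1,-1,0,0,0,0,0,0,-1]}}

```text
clock: 13.82
tcp_pos: [501.3, -143.4, 67.1]
orientation: [0.724, 0.69, 0.0, -0.0]
ft_force: [-1.7, 1.0, 3.6]
finger_gap: 0.3
gripper_force: 1.2
```

Call:
{"api": "arm_command", "payload": {"series": [0,0,0,0,0,0.1,-1,0,0,0,0,0,0.06,-1,0,0,0,0,0,0,-1,0,0,0,0,0,0,-1]}}

```text
clock: 14.32
tcp_pos: [501.7, -143.6, 63.0]
orientation: [0.724, 0.69, 0.0, 0.001]
ft_force: [-3.1, 3.0, 10.6]
finger_gap: -0.1
gripper_force: 5.0
```

Call:
{"api": "arm_command", "payload": {"series": [0,0,0,0,0,0.02,-1,0,0,0,0,0,0,-1,0,0,0,0,0,0,-1]}}

```text
clock: 14.7
tcp_pos: [501.7, -143.6, 62.9]
orientation: [0.724, 0.69, 0.0, 0.001]
ft_force: [-4.2, 2.0, 15.0]
finger_gap: 0.3
gripper_force: 7.3
```

Call:
{"api": "arm_command", "payload": {"series": [0,0,0,0,0,-0.7,-1,0,0,0,0,0,-0.7,-1,0,0,0,0,0,0,-1,0,0,0,-0.83,0.76,0,-1,0,0,0,-0.83,0.76,0,-1,0,0,0,0,0,0,-1,0,0,0,0,0,0,-1]}}

```text
clock: 15.58
tcp_pos: [543.5, -194.8, 102.1]
orientation: [0.724, 0.69, -0.0, -0.001]
ft_force: [-0.9, -0.1, -0.6]
finger_gap: 0.1
gripper_force: 0.0
```

```bash
python3 -c "
from h import *
to([545,-195.4,62.5])"
```

```text
t 15.57 tcp [ 543.5 -194.8  102.1] xang 87.2 yang -2.8 zax [-0.002  0.001 -1.   ] gap 0.1 F [-0.9 -0.1 -0.6]
to [545, -195.4, 62.5] units [-0.02  0.05  1.32]
```

Green reached its stop (15 N with position holding at 62.9) and was released. Now yellow.

Call:
{"api": "arm_command", "payload": {"series": [0,0,0,-0.02,0.04,0.5,-1,0,0,0,0,0,0.5,-1,0,0,0,0,0,0.15,-1,0,0,0,0,0,0.15,-1,0,0,0,0,0,0.05,-1,0,0,0,0,0,0,-1,0,0,0,0,0,0,-1]}}

```text
clock: 16.45
tcp_pos: [545.7, -195.9, 63.4]
orientation: [0.724, 0.69, 0.0, 0.0]
ft_force: [-3.3, 2.5, 4.5]
finger_gap: 0.1
gripper_force: 2.3
```

Call:
{"api": "arm_command", "payload": {"series": [0,0,0,0,0,0.05,-1,0,0,0,0,0,0,-1,0,0,0,0,0,0,-1]}}

```text
clock: 16.82
tcp_pos: [545.8, -196.1, 62.9]
orientation: [0.724, 0.69, 0.0, 0.0]
ft_force: [-5.6, 3.6, 13.2]
finger_gap: -0.2
gripper_force: 6.7
```

Call:
{"api": "arm_command", "payload": {"series": [0,0,0,0,0,0,-1,0,0,0,0,0,-0.7,-1,0,0,0,0,0,-0.7,-1,0,0,0,0,0,0,-1,0,0,0,0.8,0.03,0,-1,0,0,0,0.8,0.03,0,-1,0,0,0,0,0,0,-1,0,0,0,0,0,0,-1]}}

```text
clock: 17.82
tcp_pos: [549.8, -148.7, 102.8]
orientation: [0.724, 0.69, -0.0, -0.0]
ft_force: [0.3, 0.1, 0.0]
finger_gap: 0.1
gripper_force: 0.0
```

```bash
python3 -c "
from h import *
to([549.6,-148.3,62])"
```

```text
t 17.82 tcp [ 549.8 -148.7  102.8] xang 87.3 yang -2.7 zax [-0. -0. -1.] gap 0.1 F [0.3 0.1 0. ]
to [549.6, -148.3, 62] units [ 0.01 -0.01  1.36]
```

Call:
{"api": "arm_command", "payload": {"series": [0,0,0,0,0,0.5,-1,0,0,0,0,0,0.5,-1,0,0,0,0,0,0.15,-1,0,0,0,0,0,0.15,-1,0,0,0,0,0,0.09,-1,0,0,0,0,0,0,-1,0,0,0,0,0,0,-1]}}

```text
clock: 18.7
tcp_pos: [549.2, -148.2, 63.0]
orientation: [0.724, 0.69, -0.0, -0.0]
ft_force: [-6.8, 0.0, 11.8]
finger_gap: -0.0
gripper_force: 5.7
```

Call:
{"api": "arm_command", "payload": {"series": [0,0,0,0,0,0.02,-1,0,0,0,0,0,0,-1,0,0,0,0,0,-0.8,-1,0,0,0,0,0,-0.8,-1,0,0,0,0,0,-0.8,-1,0,0,0,0,0,-0.8,-1,0,0,0,0,0,0,-1]}}

```text
clock: 19.58
tcp_pos: [551.4, -148.9, 159.2]
orientation: [0.724, 0.69, 0.001, 0.003]
ft_force: [1.3, -0.0, 0.1]
finger_gap: 0.2
gripper_force: 0.0
```

```bash
python3 -c "
from h import *
st(); snap('scene','s9.png')"
```

```text
t 19.57 tcp [ 551.4 -148.9  159.2] xang 87.3 yang -2.7 zax [ 0.005 -0.002 -1.   ] gap 0.2 F [ 1.3 -0.   0.1]
```

View pics/s9.png

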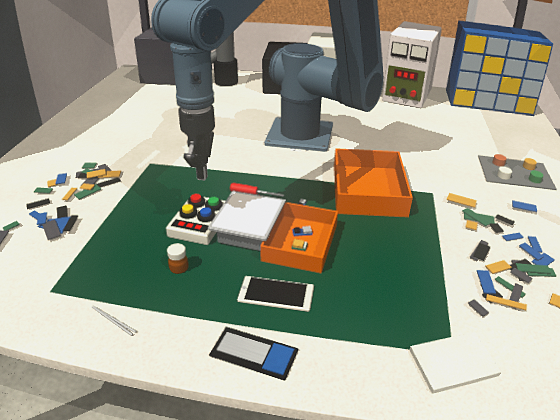

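The scene shows both pieces in the bin at (302,231) and (300,245), and the plate empty. The jar, phone and screwdriver have not moved, and the arm is clear.

```bash
python3 -c "
from workcell import r
print(r.sign_off())"
```

```text
the job is handed in; nothing more can be done
None
```

I handed the job in at about 20 s: both scrap pieces are in the small orange bin, then green, yellow and blue were pressed fully down and released in that order; red, the phone, the jar and the screwdriver were not touched.

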